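# Close up a battery module: retainer plate, then control board

### The arm

A 7-joint arm with a two-finger parallel gripper is mounted at the origin on the work surface. World frame = base frame: x ahead of the robot, y to its left, z up, the work surface at z = 0. Lengths are in m, angles in rad, forces in N, time in s.
With the tool pointing down it reaches from about 0.4 to 0.875 m from the base axis. Payload 19.3 kg.
Tool frame: the origin (TCP) lies at the very end of the fingers, on their centre line; the grasp point (between the pads) lies 19 mm behind it; y points along the fingers, x is the direction in which the jaws open and shut, and the axes are right-handed (so a half turn about y gives the same grasp; the last joint's range is limited). The gripper opens to 85 mm and grips with 20 to 120 N. Pads are 22 mm wide; open, the fingers measure 114 mm over their backs; the gripper's body (76 mm by 85 mm) begins 54 mm behind the grasp point. The pads swing forward as they close: fully open they stand 13 mm farther back than shut.
Start: joints at [-1.365, 0.521, -0.036, 1.599, 0.021, 1.021, -0.113], TCP at [0.17, 0.601, 0.231] pointing down, gripper open.
Joint ranges: [-2.91, 2.91], [-0.3, 2.13], [-1.5, 1.42], [0.17, 2.43], [-1.26, 4.41], [0.16, 1.93], [-2.52, 2.52]. Speed limits (rad/s): [1.89, 1.89, 2.39, 2.39, 3.01, 3.01, 3.01].

### API

Orientations are given as [roll, pitch, yaw] about the fixed x, y, z axes, in that order (R = Rz(yaw) Ry(pitch) Rx(roll)).
In Python, from workcell import bot gives the robot as it stands. The module is installed in compiled form; this text tells all that it offers.
- The arm moves only by the shell command python3 -m crank 'ROWS' [FORCE]. ROWS is JSON, a list of rows, each an object of numbers: "hand": the closure, from 0 (fully open) to 1 (shut); "dx", "dy", "dz": the shift along the tool's x, y, z in mm; "yaw": the turn about the tool's y in rad. In form: [{"hand": .., "dx": .., "dy": .., "dz": .., "yaw": ..}, ...]. A call has 1 to 12 rows; each row is the pose to reach, as a shift and turn from the pose commanded when the call began, along the tool's axes at that moment; what a row does not reach only later rows make up. A row lasts 1/12 s, in which the tool goes at most 41.7 mm and 7.16 degrees, less where a joint would pass 70% of its speed; a pose out of reach is approached as far as the arm can. A call with a gripper value outside its range is refused whole. The fingers move at their own pace and stop on an object; FORCE is the grip in N (left out, the last holds). Time passes only in rows, so rows that repeat a pose let the fingers close. It gives the time, the measured TCP pose, the force and the opening at its end, in the units of the state.
- bot.observe(): the state, without advancing time (a new reading comes with each control period).
- bot.grab_frame(name): name is "side" or "top" or "wrist"; returns the picture (384x512x3 uint8, red, green, blue); there is no depth.
- bot.camera_info(name): a dict with "fx", "fy", "cx", "cy" (pixels), "dist" ([k1, k2, p1, p2, k3] as OpenCV has them; the pictures are not rectified), "rvec" (rotation vector, rad) and "tvec" (3), from world to camera coordinates, as OpenCV has them. Camera axes: x right, y down, z forward; pixel columns grow to the right and rows downward; lengths in m; the calibration is good to about 2 mm. A picture is of the moment at which its call begins: read the wrist's pose just before it. camera_info takes no time and is no camera call; for the wrist camera it gives the pose at the moment of the call.
- bot.job_done(): hands the job in, once; it reports no verdict.
The state is a dict: "clock": time; "qpos": joint angles; "qd": joint speeds; "joint_efforts": joint torques, N m; "position": TCP position; "tool_rot": TCP orientation; "force": force on the tool from outside, world axes, zero at the start; "moment": the same for the moment, N m; "grip_width": finger opening in m.
Only numpy, scipy, OpenCV 4.12 (cv2) and the standard library are available. Lean on these libraries where they do the work, as an engineer would, in place of code of your own. Each camera call takes 0.05 s, during which the arm holds its last target.

### The job

Finish the battery module on the cream carrier: lower the black retainer plate over its four posts until it lies flat on the cells, then lower the green control board over the same posts until it rests flat on their shoulders. Take each by the block on top of it, lower it all the way rather than dropping it, and leave the spare cells, the screwdriver and the jar alone.

Things in the scene. Friction and masses are not known exactly. Their poses are not given: they have to be found in the camera images.
- module: Half-built battery module, fixed: cream carrier 220 x 110 x 12 mm (x, y, z), violet cells in two rows along x between four upright posts at x +-72, y +-20 mm. Posts: 14 mm diameter up to a shoulder 122 mm above the table, then an 8 mm pin whose last 8 mm taper to a 3 mm tip, 140 mm above the table. Origin: centre of the underside, z up. Half a turn makes no difference.
- cell_tops (a point): Point in the middle of the module, on the level of the cells' tops, 80 mm above the table: the seated retainer plate's origin comes here (its underside lies on the cells).
- shoulders (a point): Point in the middle of the module, on the level of the four posts' shoulders, 122 mm above the table: the seated board's origin comes here (its underside lies on the shoulders).
- retainer: Black plate, loose, flat on the table, about 0.2 kg: 176 x 70 x 8 mm (x, y, z), four 17.5 mm through holes at x +-72, y +-20 mm. In its middle an orange grip block 70 long (x), 20 wide (y), 30 mm high. Origin: centre of the underside, z up. Goes on first. Half a turn makes no difference.
- board: Green board, loose, flat on the table, about 0.24 kg: 176 x 70 x 6 mm (x, y, z), four 11.5 mm through holes at x +-72, y +-20 mm. In its middle an aluminium heat sink to grip by, 70 long (x), 24 wide (y), 30 mm high; other parts on it are low. Origin: centre of the underside, z up. Goes on second, 4 mm clear of the orange block. Half a turn makes no difference.
- spares: Bystander: grey open tray 90 x 130 mm with violet spare cells, 71 mm high, 0.8 kg, fixed together but loose on the table. Origin: centre of its underside.
- driver: Bystander: screwdriver with a yellow handle, 200 mm long, lying on the table beyond the work, under 40 mm high. Its x axis runs along it.
- jar: Bystander: closed jar 64 mm in diameter, 80 mm high. Origin: centre of its underside.
Not all that is in view belongs to the job. What is shaped like the retainer but purple or red is not meant.

How it is judged:
On the way:
1. the retainer plate lies flat on the cells, over all four posts (z of retainer in the frame of module between 0.077 and 0.083 m and horizontal distance between retainer and module below 0.006 m and angle between retainer's own z axis and vertical below 0.05 rad and angle between the x axis of retainer and the x axis of module, either way round below 0.07 rad and linear speed of retainer below 0.03 m/s), for 0.2 s.
At the end, for the whole second after the job is handed in: Both plates sit over the four posts, at rest and let go: the retainer's underside 80 mm and the board's 122 mm above the module's origin, each within 3 mm, centred within 6 mm, tilted less than 0.05 rad and with the long side within 0.07 rad of the module's (all of step 1 and z of board in the frame of module between 0.119 and 0.125 m and horizontal distance between board and module below 0.006 m and angle between board's own z axis and vertical below 0.05 rad and angle between the x axis of board and the x axis of module, either way round below 0.07 rad and linear speed of board below 0.03 m/s); the robot touches nothing.
It fails at once if the black retainer plate is dropped or driven down over the posts (faster than 0.4 m/s below the pins' tips) (horizontal distance between retainer and module below 0.03 m and z of retainer in the frame of module below 0.138 m and linear speed of retainer above 0.4 m/s).
It fails at once if the green board is dropped or driven down over the posts (faster than 0.4 m/s below the pins' tips) (horizontal distance between board and module below 0.03 m and z of board in the frame of module below 0.138 m and linear speed of board above 0.4 m/s).
It fails at once if the tray of spare cells is moved by more than 30 mm (distance of spares from where it was at the start of the episode above 0.03 m).
It fails at once if the screwdriver is moved by more than 30 mm (distance of driver from where it was at the start of the episode above 0.03 m).
It fails at once if the jar is moved by more than 30 mm (distance of jar from where it was at the start of the episode above 0.03 m).
It also fails if it takes over 72 s, if anything falls off the work surface, if the arm or the gripper's body presses on something with over 40 N, if the wrist force passes 120 N, or if a joint passes its speed limit or range.

## Working session

There is one attempt and no reset: what is moved stays moved. The work goes in short steps, Python scripts to look and compute and a shell command to move; the robot and the scene stay as the last step left them, time stands still between calls to the robot, and variables do not carry over. Pictures are saved under pics/ and viewed, and the job is handed in when it is done.

```bash
mkdir -p pics
python3 - <<'E'
from workcell import bot
import cv2
print(bot.observe())
for n in ["side","top","wrist"]:
    ci=bot.camera_info(n); print(n,ci)
    im=bot.grab_frame(n); cv2.imwrite(f"pics/{n}0.png",cv2.cvtColor(im,cv2.COLOR_RGB2BGR))
E
```

```text
{'clock': 0.0, 'qpos': array([-1.36517191,  0.52204712, -0.03633738,  1.59997998,  0.02116082,
        1.02112371, -0.11279832]), 'qd': array([ 0.00050788, -0.00101142, -0.00057065, -0.00107999,  0.00156116,
        0.00010233, -0.00046122]), 'joint_efforts': array([ 1.02288239e-03, -9.27113271e+01,  1.98077068e+00, -3.69916248e+01,
        1.79238390e-02,  8.47980904e-03, -5.36359096e-06]), 'position': array([0.17014031, 0.60104523, 0.23071503]), 'tool_rot': array([-1.57084234e+00,  1.17423361e-03,  1.29495125e+00]), 'force': array([-0.76269072,  0.17121056, -0.14192161]), 'moment': array([-0.007126  ,  0.01592136,  0.06728991]), 'grip_width': 0.08550089609080862}
side {'fx': 413.4002334378705, 'fy': 413.4002334378705, 'cx': 251.16445284135588, 'cy': 190.54150858456234, 'dist': array([-0.07837939,  0.        ,  0.        ,  0.        ,  0.        ]), 'rvec': array([ 2.25939205, -0.36578832,  0.18246293]), 'tvec': array([-0.47027937,  0.14057478,  1.19482905])}
top {'fx': 367.4453113440281, 'fy': 367.4453113440281, 'cx': 255.88295233706472, 'cy': 189.39122626686716, 'dist': array([0.03659163, 0.        , 0.        , 0.        , 0.        ]), 'rvec': array([ 2.13249358, -2.12844756,  0.16600393]), 'tvec': array([-0.02816693,  0.47782189,  1.13213357])}
wrist {'fx': 276.6930427368706, 'fy': 276.6930427368706, 'cx': 251.62280710069064, 'cy': 185.84042605331626, 'dist': array([-0.04849279,  0.        ,  0.        ,  0.        ,  0.        ]), 'rvec': array([-2.30053949, -1.7409271 , -0.26861456]), 'tvec': array([-0.62556442, -0.03861241,  0.37909581])}
```

View pics/side0.png

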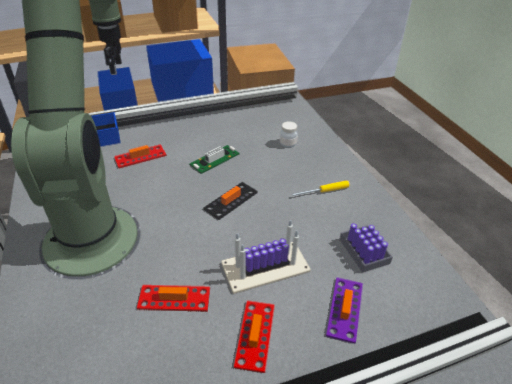

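View pics/top0.png

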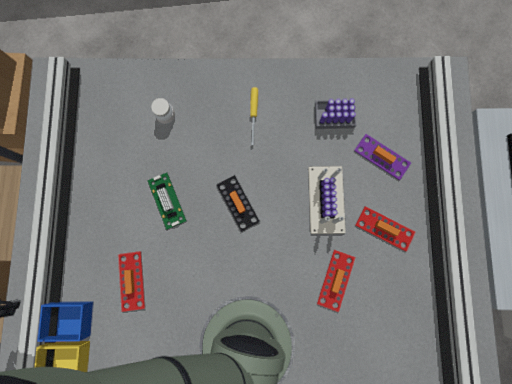

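View pics/wrist0.png

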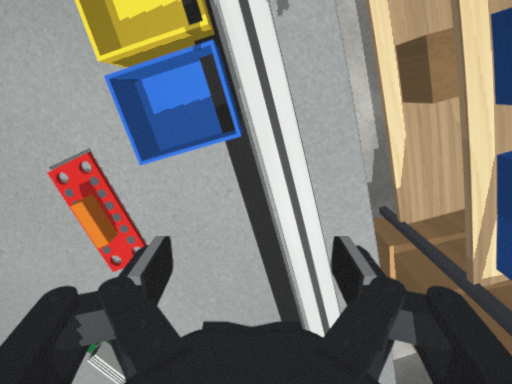

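The pictures show the module at top (327,201), the black retainer at (238,203) and the green board at (167,201). The red and purple plates are decoys. Next I'll enlarge the three parts.

Run:
```python
import cv2,numpy as np
im=cv2.imread("pics/top0.png")
def crop(x0,y0,w,h,s): return cv2.resize(im[y0:y0+h,x0:x0+w],None,fx=s,fy=s,interpolation=cv2.INTER_CUBIC)
cv2.imwrite("pics/c_two.png",crop(140,165,130,75,6))
cv2.imwrite("pics/c_mod.png",crop(295,160,65,80,7))
```

```text
(no output)
```

View pics/c_two.png

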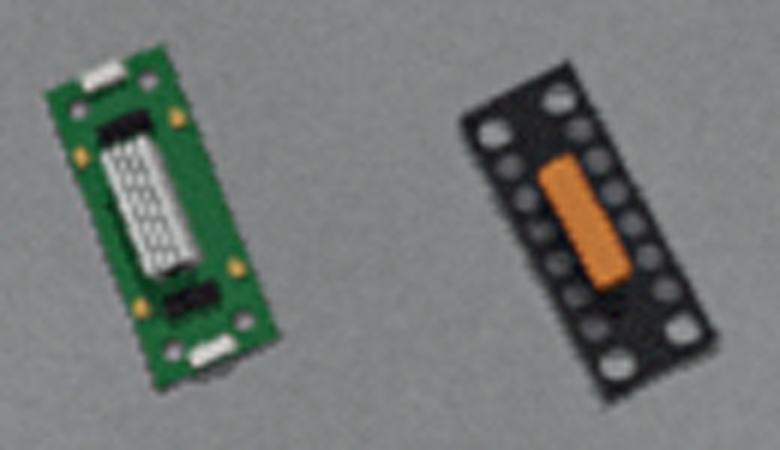

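View pics/c_mod.png

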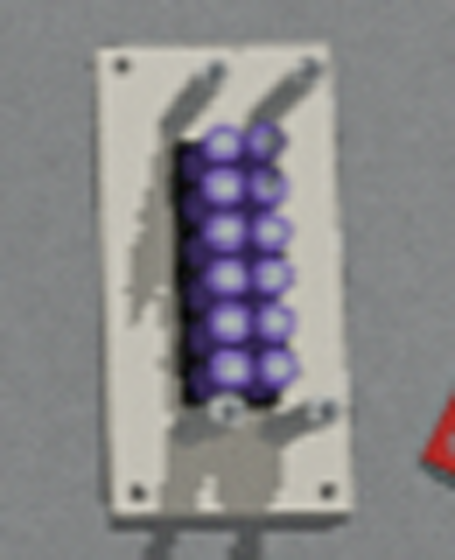

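```bash
cat > h.py <<'E'
import cv2,numpy as np
from scipy.optimize import least_squares
def ray(ci,uv):
    K=np.array([[ci['fx'],0,ci['cx']],[0,ci['fy'],ci['cy']],[0,0,1]])
    p=cv2.undistortPoints(np.array(uv,float).reshape(-1,1,2),K,ci['dist']).reshape(-1,2)
    R=cv2.Rodrigues(ci['rvec'])[0]; C=-R.T@ci['tvec']
    return C,np.c_[p,np.ones(len(p))]@R
def onz(ci,uv,z):
    C,d=ray(ci,uv); s=(z-C[2])/d[:,2]; return C+d*s[:,None]
def proj(ci,P):
    K=np.array([[ci['fx'],0,ci['cx']],[0,ci['fy'],ci['cy']],[0,0,1]])
    return cv2.projectPoints(np.array(P,float),ci['rvec'],ci['tvec'],K,ci['dist'])[0].reshape(-1,2)
def fit(obs,x0):
    """obs: list of (ci, modelpts Nx3, uv Nx2); returns x,y,yaw"""
    def f(p):
        c,s=np.cos(p[2]),np.sin(p[2]); r=[]
        for ci,M,uv in obs:
            M=np.array(M,float); P=M@np.array([[c,s,0],[-s,c,0],[0,0,1]])+[p[0],p[1],0]
            r.append((proj(ci,P)-np.array(uv)).ravel())
        return np.concatenate(r)
    s=least_squares(f,x0); return s.x,np.round(s.fun.reshape(-1,2),1)
def rect(a,b,z): return [[a,b,z],[a,-b,z],[-a,b,z],[-a,-b,z]]
E
python3 - <<'E'
from h import *
from workcell import bot
ci=bot.camera_info("top")
def c(p,s,o): return (np.array(p,float)+.5)/s-.5+np.array(o)
# order: (+x,+y)(+x,-y)(-x,+y)(-x,-y)
b=c([(80,110),(149,81),(174,352),(244,320),(46,92),(163,43),(157,391),(280,338)],6,(140,165))
r=c([(494,133),(560,99),(618,364),(684,330),(461,117),(570,62),(607,404),(716,345)],6,(140,165))
mc=c([(97,46),(328,44),(111,515),(351,511)],7,(295,160)); mp=c([(220,68),(315,66),(229,410),(325,408)],7,(295,160))
for n,h,t,uv in [("board",3,6,b),("ret",4,8,r)]:
    p,e=fit([(ci,rect(.072,.02,h/1e3)+rect(.088,.035,t/1e3),uv)],[.5,.1,0]); print(n,p); print(e.T)
p,e=fit([(ci,rect(.11,.055,.012),mc)],[.5,-.1,0]);print("mod carrier",p);print(e.T)
p,e=fit([(ci,rect(.072,.02,.138),mp)],[.5,-.1,0]);print("mod pins",p);print(e.T)
E
```

```text
board [0.447144   0.26539161 0.40476116]
[[ 0.2  0.1  0.1 -0.  -0.4  0.1  0.1 -0.1]
 [-0.1  0.1 -0.2  0.3  0.1  0.2 -0.4 -0.1]]
ret [0.43847349 0.03257048 0.48711342]
[[ 0.3  0.1 -0.2 -0.3 -0.6  0.2 -0.3  0.8]
 [-0.1  0.   0.2  0.1  0.2 -0.3  0.1 -0.3]]
mod carrier [ 0.45149027 -0.25483462  0.01076995]
[[-0.3  0.3 -0.1  0.2]
 [-0.2 -0.3  0.   0.4]]
mod pins [ 0.45018529 -0.25328916 -0.00301443]
[[-0.1  0.  -0.1  0.2]
 [-0.3  0.1 -0.1  0.3]]
```

```bash
cat >> h.py <<'E'
def go(o,x,y,z,th):
    """shift in tool axes from measured TCP pose"""
    t=o['tool_rot'][2]; d=np.array([x,y,z])-o['position']
    c,s=np.cos(t),np.sin(t)
    w=(th-t+np.pi)%(2*np.pi)-np.pi
    return dict(dx=round(1e3*(d[0]*c+d[1]*s),1),dy=round(-1e3*d[2],1),dz=round(1e3*(-d[0]*s+d[1]*c),1),yaw=round(-w,3))
E
python3 - <<'E'
from h import *
from workcell import bot
o=bot.observe()
print(go(o,.4385,.0326,.2,.487-np.pi/2))
ci=bot.camera_info("wrist");R=cv2.Rodrigues(ci['rvec'])[0];C=-R.T@ci['tvec']
print("cam",C-o['position'],"fwd",R[2])
E
```

```text
{'dx': np.float64(-474.0), 'dy': np.float64(30.9), 'dz': np.float64(-413.0), 'yaw': np.float64(2.379)}
cam [-0.07476611  0.0220561   0.14218725] fwd [ 0.2902731  -0.0819945  -0.95342458]
```

```bash
python3 -m crank '[{"hand":0,"dx":-270,"dy":0,"dz":-235,"yaw":1.4},{"hand":0,"dx":-270,"dy":0,"dz":-235,"yaw":1.4},{"hand":0,"dx":-270,"dy":0,"dz":-235,"yaw":1.4},{"hand":0,"dx":-270,"dy":0,"dz":-235,"yaw":1.4},{"hand":0,"dx":-270,"dy":0,"dz":-235,"yaw":1.4},{"hand":0,"dx":-270,"dy":0,"dz":-235,"yaw":1.4},{"hand":0,"dx":-270,"dy":0,"dz":-235,"yaw":1.4},{"hand":0,"dx":-270,"dy":0,"dz":-235,"yaw":1.4},{"hand":0,"dx":-270,"dy":0,"dz":-235,"yaw":1.4},{"hand":0,"dx":-270,"dy":0,"dz":-235,"yaw":1.4},{"hand":0,"dx":-270,"dy":0,"dz":-235,"yaw":1.4},{"hand":0,"dx":-270,"dy":0,"dz":-235,"yaw":1.4}]' 40
python3 - <<'E'
from h import *
from workcell import bot
o=bot.observe(); print(o['qpos'],go(o,.4385,.0326,.2,.487-np.pi/2))
E
```

```text
clock: 1.15
position: [0.3229, 0.2772, 0.2314]
tool_rot: [-1.571, -0.0, -0.112]
force: [0.1, 0.3, -0.5]
grip_width: 0.0853
[-1.14733057  0.21130609  0.34904039  2.10783543 -0.09681181  0.83706282
 -0.85297929] {'dx': np.float64(142.3), 'dy': np.float64(31.4), 'dz': np.float64(-230.1), 'yaw': np.float64(0.971)}
```

```bash
python3 -m crank '[{"hand":0,"dx":142,"dy":31,"dz":-230,"yaw":0.97},{"hand":0,"dx":142,"dy":31,"dz":-230,"yaw":0.97},{"hand":0,"dx":142,"dy":31,"dz":-230,"yaw":0.97},{"hand":0,"dx":142,"dy":31,"dz":-230,"yaw":0.97},{"hand":0,"dx":142,"dy":31,"dz":-230,"yaw":0.97},{"hand":0,"dx":142,"dy":31,"dz":-230,"yaw":0.97},{"hand":0,"dx":142,"dy":31,"dz":-230,"yaw":0.97},{"hand":0,"dx":142,"dy":31,"dz":-230,"yaw":0.97},{"hand":0,"dx":142,"dy":31,"dz":-230,"yaw":0.97},{"hand":0,"dx":142,"dy":31,"dz":-230,"yaw":0.97}]'
python3 - <<'E'
from h import *
from workcell import bot
o=bot.observe(); print(o['qpos'],go(o,.4385,.0326,.2,.487-np.pi/2))
ci=bot.camera_info("wrist")
cv2.imwrite("pics/w1.png",cv2.resize(bot.grab_frame("wrist")[...,::-1],(768,576),interpolation=cv2.INTER_CUBIC))
print(proj(ci,[[.4385,.0326,.038]])*1.5)
np.save("w1.npy",ci,allow_pickle=True)
E
```

```text
clock: 1.98
position: [0.4397, 0.0344, 0.2001]
tool_rot: [-1.571, 0.0, -1.069]
force: [-0.6, -0.3, 0.3]
grip_width: 0.0859
[-0.73778007  0.33393941  0.65621711  2.11870774 -0.28910316  0.776467
 -0.96876098] {'dx': np.float64(1.0), 'dy': np.float64(0.1), 'dz': np.float64(-1.9), 'yaw': np.float64(0.015)}
[[380.43888908 257.04774233]]
```

View pics/w1.png

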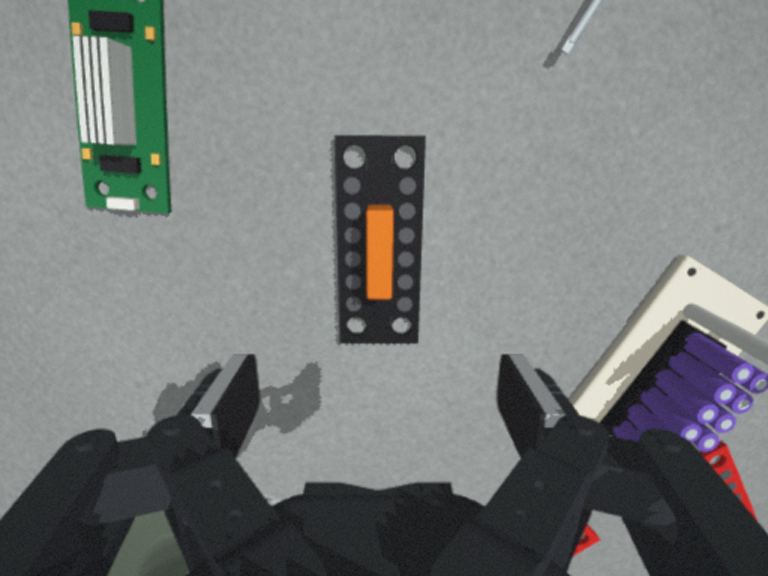

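The black plate lies centred, with the orange block at about (380,252) (predicted 380,257). I'll fit its corners and the hole positions.

Run:
```python
from h import *
from workcell import bot
ci=np.load("w1.npy",allow_pickle=True).item()
uv=(np.array([(335,136),(425,136),(340,343),(418,343), (367,206),(393,206),(367,299),(393,299)],float)+.5)/1.5-.5
M=rect(.088,.035,.008)+rect(.035,.010,.038)
p,e=fit([(ci,M,uv)],[.4385,.0326,.487]); print(p,e.T)
uv=(np.array([(354,157),(404,157),(356,325),(401,325)],float)+.5)/1.5-.5
q,e=fit([(ci,rect(.072,.02,.006),uv)],[.4385,.0326,.487]); print(q,e.T)
print(go(bot.observe(),p[0],p[1],.013,p[2]-np.pi/2))
```

```text
[0.43966636 0.0340021  0.5001948 ] [[-0.4  0.6  0.   0.4 -0.5  0.4 -0.1 -0.4]
 [-1.5 -1.3 -0.3 -0.1  1.8  1.8 -0.3 -0.2]]
[0.43874389 0.03438209 0.50029822] [[-0.4  0.4 -0.1  0.1]
 [-0.5 -0.5  0.6  0.7]]
{'dx': np.float64(0.7), 'dy': np.float64(187.2), 'dz': np.float64(-0.4), 'yaw': np.float64(0.002)}
```

```bash
python3 -m crank '[{"hand":0,"dx":0.5,"dy":40,"dz":-0.5,"yaw":0},{"hand":0,"dx":0.5,"dy":80,"dz":-0.5,"yaw":0},{"hand":0,"dx":0.5,"dy":120,"dz":-0.5,"yaw":0},{"hand":0,"dx":0.5,"dy":150,"dz":-0.5,"yaw":0},{"hand":0,"dx":0.5,"dy":170,"dz":-0.5,"yaw":0},{"hand":0.3,"dx":0.5,"dy":182,"dz":-0.5,"yaw":0},{"hand":0.6,"dx":0.5,"dy":186,"dz":-0.5,"yaw":0},{"hand":1,"dx":0.5,"dy":186,"dz":-0.5,"yaw":0},{"hand":1,"dx":0.5,"dy":186,"dz":-0.5,"yaw":0},{"hand":1,"dx":0.5,"dy":186,"dz":-0.5,"yaw":0},{"hand":1,"dx":0.5,"dy":186,"dz":-0.5,"yaw":0},{"hand":1,"dx":0.5,"dy":186,"dz":-0.5,"yaw":0}]' 60
python3 -m crank '[{"hand":1},{"hand":1},{"hand":1},{"hand":1}]'
```

```text
clock: 3.03
position: [0.4403, 0.0338, 0.0154]
tool_rot: [-1.569, -0.0, -1.074]
force: [-1.7, -0.0, 12.4]
grip_width: 0.0189$[0]: bad value
```

```bash
python3 -m crank '[{"hand":1,"dx":0,"dy":-10,"dz":0,"yaw":0},{"hand":1,"dx":0,"dy":-30,"dz":0,"yaw":0},{"hand":1,"dx":0,"dy":-60,"dz":0,"yaw":0},{"hand":1,"dx":0,"dy":-100,"dz":0,"yaw":0},{"hand":1,"dx":0,"dy":-135,"dz":0,"yaw":0},{"hand":1,"dx":0,"dy":-165,"dz":0,"yaw":0},{"hand":1,"dx":0,"dy":-185,"dz":0,"yaw":0},{"hand":1,"dx":0,"dy":-190,"dz":0,"yaw":0},{"hand":1,"dx":0,"dy":-190,"dz":0,"yaw":0}]'
python3 - <<'E'
from h import *
from workcell import bot
o=bot.observe()
cv2.imwrite("pics/w2.png",cv2.resize(bot.grab_frame("wrist")[...,::-1],(768,576),interpolation=cv2.INTER_CUBIC))
print(o['qpos'],go(o,.4508,-.254,.205,.004-np.pi/2), go(o,.4508,-.254,.205,.004+np.pi/2))
E
```

```text
clock: 3.78
position: [0.44, 0.0339, 0.2058]
tool_rot: [-1.568, 0.0, -1.074]
force: [0.0, -0.1, -1.9]
grip_width: 0.0184
[-0.76856223  0.32998459  0.69751771  2.11551772 -0.29992118  0.78943394
 -0.958276  ] {'dx': np.float64(258.2), 'dy': np.float64(0.8), 'dz': np.float64(-127.7), 'yaw': np.float64(0.493)} {'dx': np.float64(258.2), 'dy': np.float64(0.8), 'dz': np.float64(-127.7), 'yaw': np.float64(-2.649)}
```

View pics/w2.png

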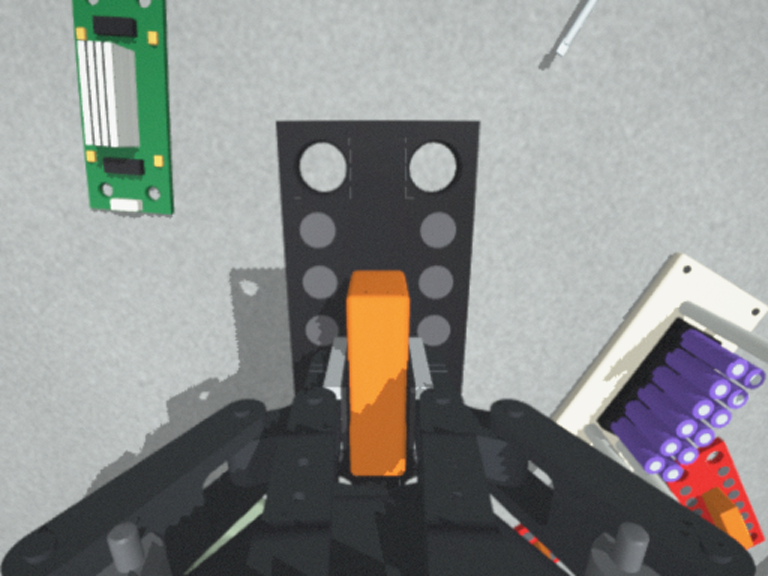

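```bash
python3 -m crank '[{"hand":1,"dx":30,"dy":0,"dz":-15,"yaw":0.06},{"hand":1,"dx":60,"dy":0,"dz":-30,"yaw":0.12},{"hand":1,"dx":90,"dy":0,"dz":-45,"yaw":0.18},{"hand":1,"dx":120,"dy":0,"dz":-60,"yaw":0.24},{"hand":1,"dx":150,"dy":0,"dz":-75,"yaw":0.3},{"hand":1,"dx":180,"dy":0,"dz":-90,"yaw":0.36},{"hand":1,"dx":210,"dy":0,"dz":-105,"yaw":0.42},{"hand":1,"dx":235,"dy":0,"dz":-118,"yaw":0.47},{"hand":1,"dx":250,"dy":0,"dz":-125,"yaw":0.493},{"hand":1,"dx":258,"dy":0,"dz":-128,"yaw":0.493},{"hand":1,"dx":258,"dy":0,"dz":-128,"yaw":0.493},{"hand":1,"dx":258,"dy":0,"dz":-128,"yaw":0.493}]'
python3 - <<'E'
from h import *
from workcell import bot
o=bot.observe()
ci=bot.camera_info("wrist");np.save("w3.npy",ci,allow_pickle=True)
cv2.imwrite("pics/w3.png",cv2.resize(bot.grab_frame("wrist")[...,::-1],(768,576),interpolation=cv2.INTER_CUBIC))
cv2.imwrite("pics/s3.png",bot.grab_frame("side")[...,::-1])
cv2.imwrite("pics/t3.png",bot.grab_frame("top")[...,::-1])
print(o['qpos'],go(o,.4508,-.254,.205,.004-np.pi/2))
E
```

```text
clock: 4.83
position: [0.4494, -0.254, 0.2033]
tool_rot: [-1.572, 0.001, -1.567]
force: [0.5, 0.7, -1.4]
grip_width: 0.0189
[-0.1677668   0.50167498  0.78653244  1.93981529 -0.45426087  0.88694584
 -0.71436799] {'dx': np.float64(0.1), 'dy': np.float64(-1.7), 'dz': np.float64(1.4), 'yaw': np.float64(-0.001)}
```

View pics/w3.png

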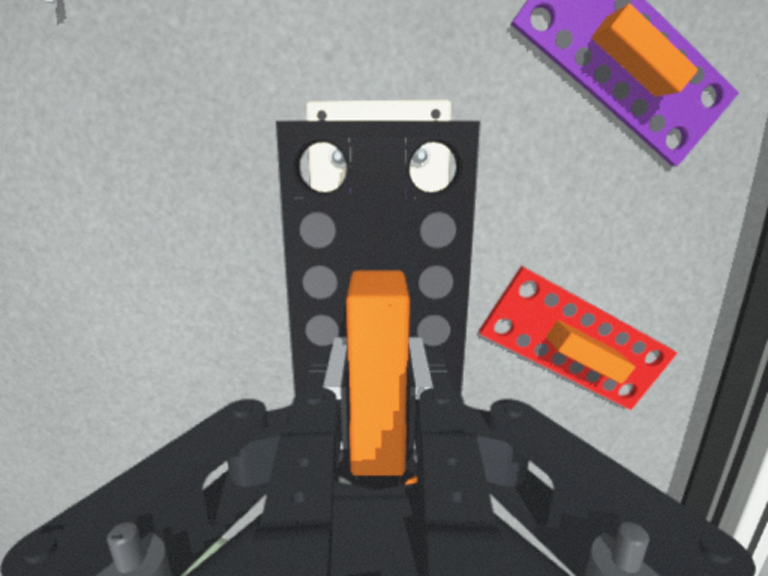

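View pics/s3.png

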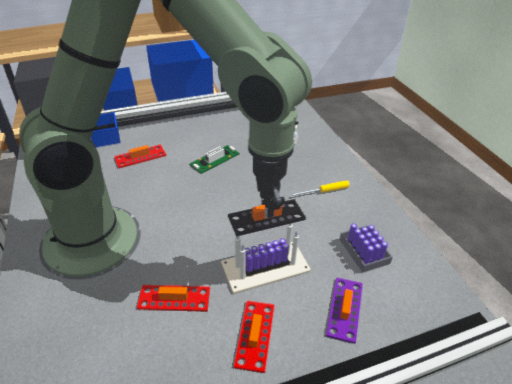

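View pics/t3.png

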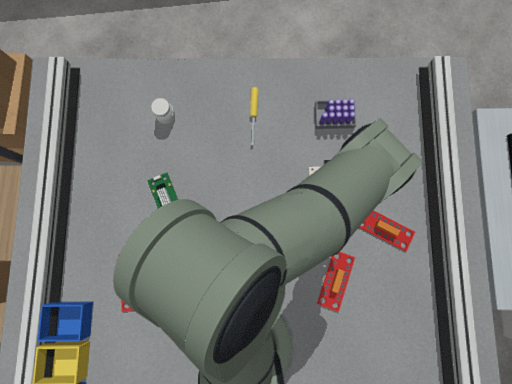

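Both front pins show inside the front holes, with tips at about (338,156) and (420,156). Hole centres are at about (323,166) and (433,166). Zooming in.

Run:
```python
import cv2
im=cv2.imread("pics/w3.png")
cv2.imwrite("pics/w3c.png",cv2.resize(im[90:210,270:490],None,fx=3.5,fy=3.5,interpolation=cv2.INTER_CUBIC))
```

```text
(no output)
```

View pics/w3c.png

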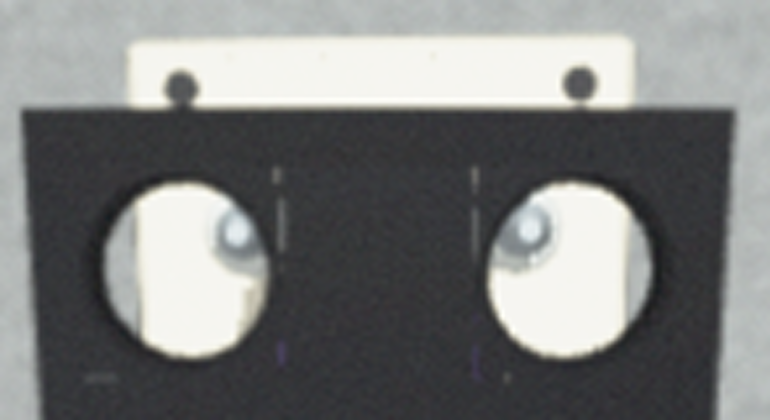

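Run:
```python
from h import *
from workcell import bot
ci=np.load("w3.npy",allow_pickle=True).item(); o=bot.observe()
def c(p): return ((np.array(p,float)+.5)/3.5-.5+[270,90]+.5)/1.5-.5
pin=c([(239,231),(526,230)]);hole=c([(186,269),(571,269)]);cor=c([(22,107),(736,108)]);car=c([(130,40),(634,37)])
print("pins",onz(ci,pin,.140)); print("car",onz(ci,car,.012))
for z in (.188,.192,.196,.2): print(z,"cor",onz(ci,cor,z),"hole",onz(ci,hole,z-.003).round(4))
print(o['position'],o['tool_rot'])
```

```text
pins [[ 0.52266698 -0.23365469  0.14      ]
 [ 0.52295521 -0.27272491  0.14      ]]
car [[ 0.55968479 -0.19914303  0.012     ]
 [ 0.56069874 -0.30690742  0.012     ]]
0.188 cor [[ 0.53593439 -0.21619641  0.188     ]
 [ 0.53611533 -0.289227    0.188     ]] hole [[ 0.5196 -0.2321  0.185 ]
 [ 0.5198 -0.2733  0.185 ]]
0.192 cor [[ 0.53570189 -0.21713062  0.192     ]
 [ 0.53587823 -0.28830502  0.192     ]] hole [[ 0.5198 -0.2326  0.189 ]
 [ 0.52   -0.2728  0.189 ]]
0.196 cor [[ 0.5354694  -0.21806482  0.196     ]
 [ 0.53564114 -0.28738305  0.196     ]] hole [[ 0.52   -0.2331  0.193 ]
 [ 0.5201 -0.2723  0.193 ]]
0.2 cor [[ 0.5352369  -0.21899903  0.2       ]
 [ 0.53540405 -0.28646107  0.2       ]] hole [[ 0.5202 -0.2337  0.197 ]
 [ 0.5203 -0.2718  0.197 ]]
[ 0.44992749 -0.25325591  0.20397409] [-1.57125826e+00  7.39592488e-04 -1.56614048e+00]
```

```bash
python3 -m crank '[{"hand":1,"dx":0.8,"dy":10,"dz":2.7,"yaw":-0.005},{"hand":1,"dx":0.8,"dy":22,"dz":2.7,"yaw":-0.005},{"hand":1,"dx":0.8,"dy":32,"dz":2.7,"yaw":-0.005},{"hand":1,"dx":0.8,"dy":38,"dz":2.7,"yaw":-0.005},{"hand":1,"dx":0.8,"dy":38,"dz":2.7,"yaw":-0.005},{"hand":1,"dx":0.8,"dy":38,"dz":2.7,"yaw":-0.005}]'
python3 - <<'E'
from h import *
from workcell import bot
o=bot.observe()
ci=bot.camera_info("wrist");np.save("w4.npy",ci,allow_pickle=True)
w=bot.grab_frame("wrist")[...,::-1]; cv2.imwrite("pics/w4.png",w)
cv2.imwrite("pics/w4c.png",cv2.resize(w[60:145,175:330],None,fx=5,fy=5,interpolation=cv2.INTER_CUBIC))
s=bot.grab_frame("side")[...,::-1]
cv2.imwrite("pics/s4.png",cv2.resize(s[190:300,200:330],None,fx=5,fy=5,interpolation=cv2.INTER_CUBIC))
print(o['position'],o['tool_rot'],o['force'])
E
```

```text
clock: 5.48
position: [0.4522, -0.2554, 0.1659]
tool_rot: [-1.572, 0.0, -1.563]
force: [-0.2, -0.4, -1.1]
grip_width: 0.0189
[ 0.45220906 -0.25541818  0.16588264] [-1.57179715e+00  9.32206991e-05 -1.56339377e+00] [-0.17400784 -0.39711669 -1.14527939]
```

View pics/w4c.png

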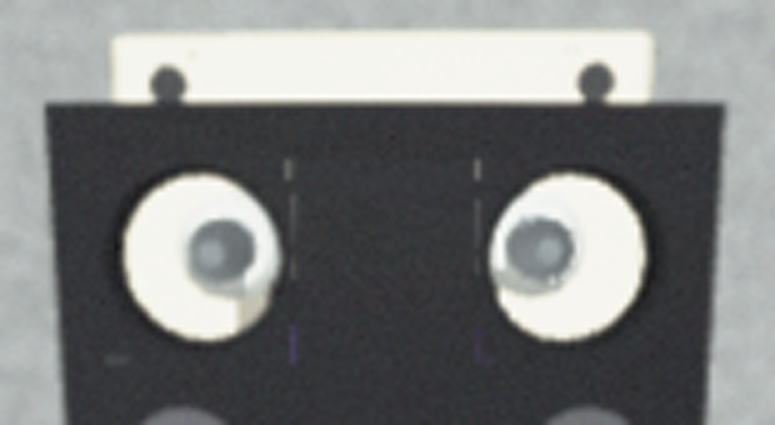

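View pics/s4.png

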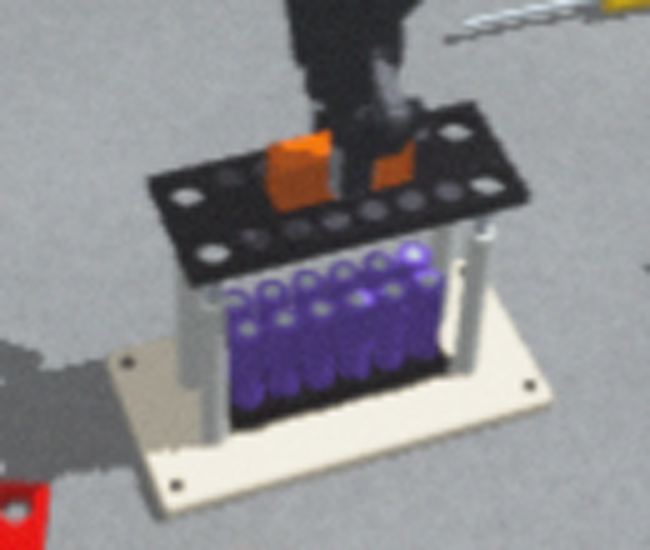

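Run:
```python
from h import *
ci=np.load("w4.npy",allow_pickle=True).item()
def c(p): return (np.array(p,float)+.5)/5-.5+[175,60]
pin=c([(210,252),(548,249)]);hole=c([(199,257),(569,257)]);cor=c([(46,104),(725,104)]);car=c([(112,34),(654,33)])
tip=c([(221,250),(540,248)])
print("tips",onz(ci,tip,.138)); print("car",onz(ci,car,.012))
for z in (.154,.158): print(z,"cor",onz(ci,cor,z),"hole",onz(ci,hole,z-.003).round(4))
```

```text
tips [[ 0.52269988 -0.23434852  0.138     ]
 [ 0.52323225 -0.27231452  0.138     ]]
car [[ 0.55951859 -0.19899068  0.012     ]
 [ 0.56054753 -0.30702367  0.012     ]]
0.154 cor [[ 0.53822992 -0.21812092  0.154     ]
 [ 0.53879502 -0.28950571  0.154     ]] hole [[ 0.5225 -0.2334  0.151 ]
 [ 0.5228 -0.2742  0.151 ]]
0.158 cor [[ 0.53800374 -0.21905361  0.158     ]
 [ 0.53855417 -0.28858438  0.158     ]] hole [[ 0.5226 -0.2339  0.155 ]
 [ 0.523  -0.2736  0.155 ]]
```

```bash
python3 -m crank '[{"hand":1,"dx":-0.4,"dy":6,"dz":0.2,"yaw":0},{"hand":1,"dx":-0.4,"dy":14,"dz":0.2,"yaw":0},{"hand":1,"dx":-0.4,"dy":23,"dz":0.2,"yaw":0},{"hand":1,"dx":-0.4,"dy":32,"dz":0.2,"yaw":0},{"hand":1,"dx":-0.4,"dy":41,"dz":0.2,"yaw":0},{"hand":1,"dx":-0.4,"dy":49,"dz":0.2,"yaw":0},{"hand":1,"dx":-0.4,"dy":56,"dz":0.2,"yaw":0},{"hand":1,"dx":-0.4,"dy":62,"dz":0.2,"yaw":0},{"hand":1,"dx":-0.4,"dy":62,"dz":0.2,"yaw":0}]'
```

```text
clock: 6.33
position: [0.4523, -0.2548, 0.1031]
tool_rot: [-1.572, 0.0, -1.563]
force: [0.1, 0.8, -1.6]
grip_width: 0.0186
```

No contact so far, with the underside at about 88 mm. Next come the last 8 mm in small steps.

```bash
python3 -m crank '[{"hand":1,"dx":0,"dy":2,"dz":0,"yaw":0},{"hand":1,"dx":0,"dy":4,"dz":0,"yaw":0},{"hand":1,"dx":0,"dy":5.5,"dz":0,"yaw":0},{"hand":1,"dx":0,"dy":6.5,"dz":0,"yaw":0},{"hand":1,"dx":0,"dy":7.5,"dz":0,"yaw":0},{"hand":1,"dx":0,"dy":7.5,"dz":0,"yaw":0}]'
python3 -m crank '[{"hand":1,"dx":0,"dy":0.5,"dz":0,"yaw":0},{"hand":1,"dx":0,"dy":0.5,"dz":0,"yaw":0}]'
```

```text
clock: 6.83
position: [0.4527, -0.2549, 0.0967]
tool_rot: [-1.571, 0.0, -1.563]
force: [-0.4, 0.8, -2.3]
grip_width: 0.0189
clock: 7.0
position: [0.4528, -0.255, 0.0963]
tool_rot: [-1.571, -0.0, -1.563]
force: [0.4, -0.4, -2.4]
grip_width: 0.0188
```

```bash
python3 -m crank '[{"hand":1,"dx":0,"dy":0.5,"dz":0,"yaw":0},{"hand":1,"dx":0,"dy":1,"dz":0,"yaw":0},{"hand":1,"dx":0,"dy":1,"dz":0,"yaw":0}]'
python3 -m crank '[{"hand":1,"dx":0,"dy":0.5,"dz":0,"yaw":0},{"hand":1,"dx":0,"dy":1,"dz":0,"yaw":0},{"hand":1,"dx":0,"dy":1,"dz":0,"yaw":0}]'
python3 - <<'E'
from h import *
from workcell import bot
s=bot.grab_frame("side")[...,::-1]
cv2.imwrite("pics/s5.png",cv2.resize(s[190:300,200:330],None,fx=5,fy=5,interpolation=cv2.INTER_CUBIC))
E
```

```text
clock: 7.25
position: [0.4528, -0.255, 0.0955]
tool_rot: [-1.571, 0.0, -1.563]
force: [-1.0, 1.2, 3.9]
grip_width: 0.0191
clock: 7.5
position: [0.4528, -0.255, 0.0954]
tool_rot: [-1.57, 0.001, -1.563]
force: [-8.1, 6.7, 31.4]
grip_width: 0.0189
```

View pics/s5.png

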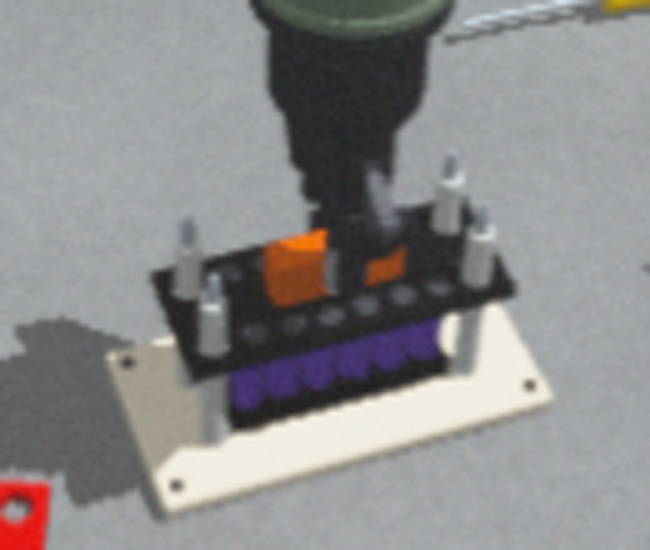

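The plate is over all four posts, and the force rose at TCP z 0.0955, which puts the underside at 80 mm. I'll relieve the force, open and back out.

```bash
python3 -m crank '[{"hand":1,"dx":0,"dy":-1,"dz":0,"yaw":0},{"hand":0.4,"dx":0,"dy":-1,"dz":0,"yaw":0},{"hand":0,"dx":0,"dy":-1,"dz":0,"yaw":0},{"hand":0,"dx":0,"dy":-1,"dz":0,"yaw":0},{"hand":0,"dx":0,"dy":-1,"dz":0,"yaw":0},{"hand":0,"dx":0,"dy":-5,"dz":0,"yaw":0},{"hand":0,"dx":0,"dy":-20,"dz":0,"yaw":0},{"hand":0,"dx":0,"dy":-50,"dz":0,"yaw":0},{"hand":0,"dx":0,"dy":-90,"dz":0,"yaw":0},{"hand":0,"dx":0,"dy":-120,"dz":0,"yaw":0},{"hand":0,"dx":0,"dy":-140,"dz":0,"yaw":0},{"hand":0,"dx":0,"dy":-140,"dz":0,"yaw":0}]'
python3 - <<'E'
from h import *
from workcell import bot
o=bot.observe()
ci=bot.camera_info("wrist");np.save("w6.npy",ci,allow_pickle=True)
w=bot.grab_frame("wrist")[...,::-1]; cv2.imwrite("pics/w6.png",cv2.resize(w,(768,576),interpolation=cv2.INTER_CUBIC))
s=bot.grab_frame("side")[...,::-1]
cv2.imwrite("pics/s6.png",cv2.resize(s[190:300,200:330],None,fx=5,fy=5,interpolation=cv2.INTER_CUBIC))
print(o['position'],o['tool_rot'][2],o['qpos'])
for a in (0,1): print(go(o,.447,.2654,.236,.41-np.pi/2+a*np.pi))
E
```

```text
clock: 8.55
position: [0.4539, -0.2559, 0.2382]
tool_rot: [-1.566, -0.002, -1.563]
force: [0.5, -0.1, -0.5]
grip_width: 0.0855
[ 0.45388052 -0.25589071  0.23815413] -1.5632805471464433 [-0.19995431  0.46162217  0.82697434  1.89686769 -0.41440067  0.95683131
 -0.74500805]
{'dx': np.float64(-521.3), 'dy': np.float64(2.2), 'dz': np.float64(-3.0), 'yaw': np.float64(-0.402)}
{'dx': np.float64(-521.3), 'dy': np.float64(2.2), 'dz': np.float64(-3.0), 'yaw': np.float64(2.739)}
```

View pics/w6.png

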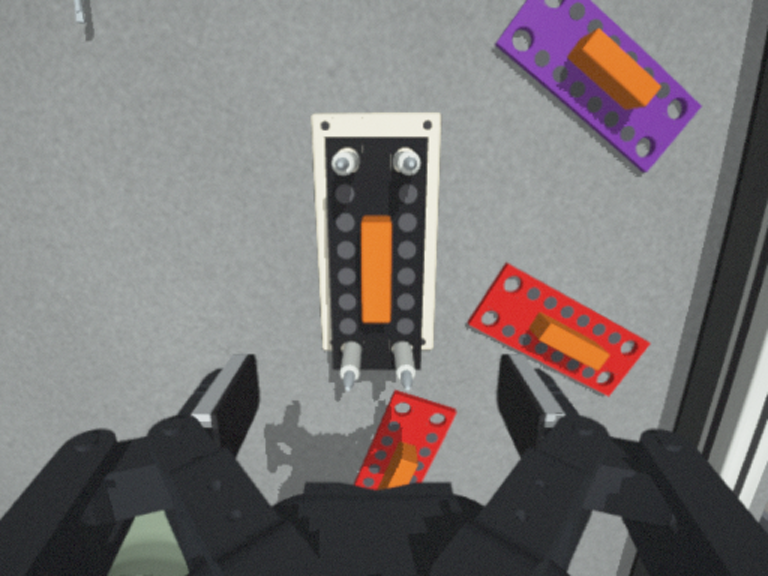

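View pics/s6.png

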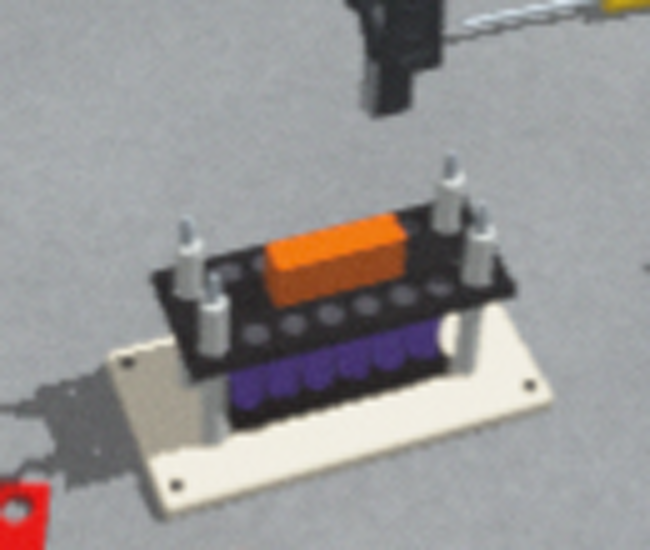

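The retainer is seated on the cells, with all four posts through it. Now to the board.

```bash
python3 -m crank '[{"hand":0,"dx":-30,"dy":0,"dz":0,"yaw":-0.03},{"hand":0,"dx":-70,"dy":0,"dz":0,"yaw":-0.06},{"hand":0,"dx":-110,"dy":0,"dz":0,"yaw":-0.1},{"hand":0,"dx":-150,"dy":0,"dz":0,"yaw":-0.13},{"hand":0,"dx":-190,"dy":0,"dz":0,"yaw":-0.16},{"hand":0,"dx":-230,"dy":0,"dz":0,"yaw":-0.2},{"hand":0,"dx":-270,"dy":0,"dz":-1,"yaw":-0.23},{"hand":0,"dx":-310,"dy":0,"dz":-1,"yaw":-0.26},{"hand":0,"dx":-350,"dy":0,"dz":-2,"yaw":-0.3},{"hand":0,"dx":-390,"dy":0,"dz":-2,"yaw":-0.33},{"hand":0,"dx":-430,"dy":0,"dz":-3,"yaw":-0.36},{"hand":0,"dx":-460,"dy":0,"dz":-3,"yaw":-0.4}]'
python3 - <<'E'
from h import *
from workcell import bot
o=bot.observe();print(o['qpos'],go(o,.447,.2654,.21,.41-np.pi/2))
E
```

```text
clock: 9.65
position: [0.4449, 0.2083, 0.2333]
tool_rot: [-1.572, 0.0, -1.16]
force: [0.3, -0.3, 0.2]
grip_width: 0.0853
[-1.10499845  0.38253289  0.7147161   1.96598976 -0.31596471  0.90693508
 -1.38754807] {'dx': np.float64(-51.5), 'dy': np.float64(23.3), 'dz': np.float64(24.7), 'yaw': np.float64(0.001)}
```

```bash
python3 -m crank '[{"hand":0,"dx":-25,"dy":12,"dz":12,"yaw":0},{"hand":0,"dx":-45,"dy":20,"dz":21,"yaw":0},{"hand":0,"dx":-51,"dy":23,"dz":25,"yaw":0},{"hand":0,"dx":-51,"dy":23,"dz":25,"yaw":0},{"hand":0,"dx":-51,"dy":23,"dz":25,"yaw":0}]'
python3 - <<'E'
from h import *
from workcell import bot
o=bot.observe();print(o['position'],o['tool_rot'])
ci=bot.camera_info("wrist");np.save("w7.npy",ci,allow_pickle=True)
w=bot.grab_frame("wrist")[...,::-1]; cv2.imwrite("pics/w7.png",cv2.resize(w,(768,576),interpolation=cv2.INTER_CUBIC))
E
```

```text
clock: 10.07
position: [0.4488, 0.2607, 0.2107]
tool_rot: [-1.572, -0.001, -1.164]
force: [-0.3, 0.1, 0.5]
grip_width: 0.0853
[0.44876534 0.26065507 0.21073627] [-1.57217781e+00 -1.13812790e-03 -1.16360369e+00]
```

View pics/w7.png

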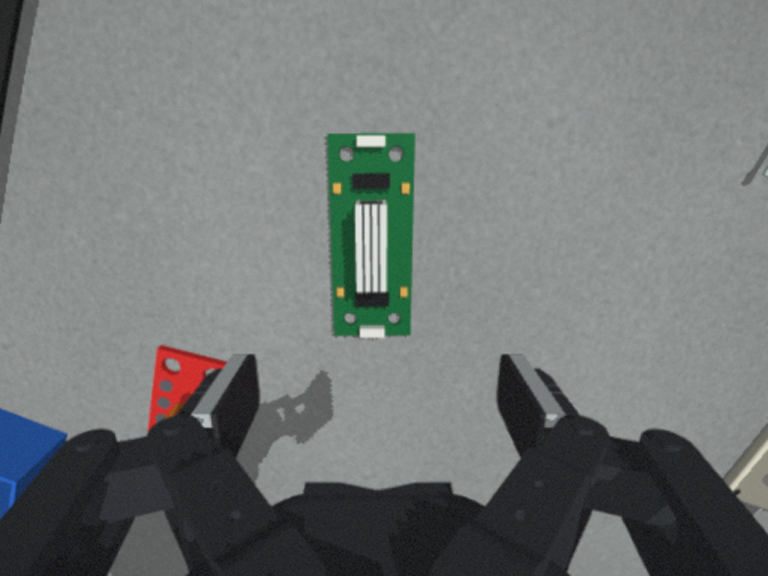

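The board is in view: corners at (327,134), (415,134), (333,336) and (411,336), heat sink at about (371,247).

Run:
```python
from h import *
from workcell import bot
ci=np.load("w7.npy",allow_pickle=True).item();o=bot.observe()
f=lambda p:(np.array(p,float)+.5)/1.5-.5
x0=[.447,.2654,.41]
for n,M,uv in [("corners",rect(.088,.035,.006),[(327,134),(415,134),(333,336),(411,336)]),("holes",rect(.072,.02,.004),[(347,155),(396,155),(350,318),(394,318)])]:
    p,e=fit([(ci,M,f(uv))],x0); print(n,p,e.T)
top=onz(ci,f([(356,201),(387,201),(355,294),(388,294)]),.036);print(top,top.mean(0))
print(o['position'],o['tool_rot'][2],go(o,p[0],p[1],.0135,p[2]-np.pi/2))
```

```text
corners [0.44612639 0.26643122 0.40818295] [[-0.1  0.1  0.6 -0.6]
 [-0.  -0.1  0.1  0.1]]
holes [0.44646309 0.26637851 0.40663889] [[-0.2  0.2  0.  -0. ]
 [-0.5 -0.5  0.6  0.6]]
[[0.47720897 0.29199852 0.036     ]
 [0.48651328 0.2704472  0.036     ]
 [0.40778618 0.26415512 0.036     ]
 [0.41840058 0.2395943  0.036     ]] [0.44747725 0.26654878 0.036     ]
[0.44896024 0.26030741 0.21115346] -1.1644792378782063 {'dx': np.float64(-6.6), 'dy': np.float64(197.7), 'dz': np.float64(0.1), 'yaw': np.float64(-0.0)}
```

```bash
python3 -m crank '[{"hand":0,"dx":-6.5,"dy":40,"dz":0,"yaw":0},{"hand":0,"dx":-6.5,"dy":80,"dz":0,"yaw":0},{"hand":0,"dx":-6.5,"dy":120,"dz":0,"yaw":0},{"hand":0,"dx":-6.5,"dy":155,"dz":0,"yaw":0},{"hand":0,"dx":-6.5,"dy":180,"dz":0,"yaw":0},{"hand":0.3,"dx":-6.5,"dy":191,"dz":0,"yaw":0},{"hand":0.6,"dx":-6.5,"dy":195.5,"dz":0,"yaw":0},{"hand":1,"dx":-6.5,"dy":195.5,"dz":0,"yaw":0},{"hand":1,"dx":-6.5,"dy":195.5,"dz":0,"yaw":0},{"hand":1,"dx":-6.5,"dy":195.5,"dz":0,"yaw":0},{"hand":1,"dx":-6.5,"dy":195.5,"dz":0,"yaw":0},{"hand":1,"dx":-6.5,"dy":195.5,"dz":0,"yaw":0}]' 60
python3 -m crank '[{"hand":1,"dx":0,"dy":0,"dz":0,"yaw":0},{"hand":1,"dx":0,"dy":0,"dz":0,"yaw":0}]'
```

```text
clock: 11.12
position: [0.4472, 0.2681, 0.0176]
tool_rot: [-1.568, 0.001, -1.163]
force: [-1.7, -1.8, 13.7]
grip_width: 0.0228
clock: 11.28
position: [0.4471, 0.2681, 0.0175]
tool_rot: [-1.568, 0.001, -1.163]
force: [-1.5, -2.7, 12.7]
grip_width: 0.0228
```

```bash
python3 -m crank '[{"hand":1,"dx":0,"dy":-10,"dz":0,"yaw":0},{"hand":1,"dx":0,"dy":-30,"dz":0,"yaw":0},{"hand":1,"dx":0,"dy":-60,"dz":0,"yaw":0},{"hand":1,"dx":0,"dy":-100,"dz":0,"yaw":0},{"hand":1,"dx":0,"dy":-140,"dz":0,"yaw":0},{"hand":1,"dx":0,"dy":-175,"dz":0,"yaw":0},{"hand":1,"dx":0,"dy":-200,"dz":0,"yaw":0},{"hand":1,"dx":0,"dy":-210,"dz":0,"yaw":0},{"hand":1,"dx":0,"dy":-210,"dz":0,"yaw":0}]'
python3 - <<'E'
from h import *
from workcell import bot
o=bot.observe();print(o['qpos'],go(o,.4515,-.2545,.225,.008-np.pi/2))
E
```

```text
clock: 12.03
position: [0.4468, 0.2683, 0.2285]
tool_rot: [-1.567, 0.002, -1.163]
force: [0.1, 0.2, -2.6]
grip_width: 0.0229
[-1.1743014   0.44100813  0.70652558  1.90347213 -0.35764749  0.92101165
 -1.45845948] {'dx': np.float64(481.7), 'dy': np.float64(3.5), 'dz': np.float64(-203.2), 'yaw': np.float64(0.4)}
```

Held (−2.6 N is about the board's weight). Transfer in two calls.

```bash
python3 -m crank '[{"hand":1,"dx":20,"dy":0,"dz":-8,"yaw":0.02},{"hand":1,"dx":50,"dy":0,"dz":-21,"yaw":0.05},{"hand":1,"dx":82,"dy":0,"dz":-35,"yaw":0.08},{"hand":1,"dx":115,"dy":0,"dz":-49,"yaw":0.1},{"hand":1,"dx":148,"dy":0,"dz":-63,"yaw":0.13},{"hand":1,"dx":181,"dy":0,"dz":-77,"yaw":0.16},{"hand":1,"dx":214,"dy":0,"dz":-91,"yaw":0.18},{"hand":1,"dx":247,"dy":0,"dz":-105,"yaw":0.21},{"hand":1,"dx":280,"dy":0,"dz":-119,"yaw":0.24},{"hand":1,"dx":313,"dy":0,"dz":-132,"yaw":0.27},{"hand":1,"dx":340,"dy":0,"dz":-144,"yaw":0.29},{"hand":1,"dx":360,"dy":0,"dz":-152,"yaw":0.3}]'
python3 - <<'E'
from h import *
from workcell import bot
o=bot.observe();print(go(o,.4515,-.2545,.225,.008-np.pi/2))
E
```

```text
clock: 13.03
position: [0.4483, -0.1256, 0.2249]
tool_rot: [-1.572, -0.0, -1.466]
force: [1.2, -0.1, -1.7]
grip_width: 0.0224
{'dx': np.float64(128.5), 'dy': np.float64(-0.1), 'dz': np.float64(-10.3), 'yaw': np.float64(0.096)}
```

```bash
python3 -m crank '[{"hand":1,"dx":25,"dy":0,"dz":-2,"yaw":0.03},{"hand":1,"dx":55,"dy":0,"dz":-5,"yaw":0.06},{"hand":1,"dx":85,"dy":0,"dz":-7,"yaw":0.08},{"hand":1,"dx":110,"dy":0,"dz":-9,"yaw":0.096},{"hand":1,"dx":124,"dy":3,"dz":-10,"yaw":0.096},{"hand":1,"dx":128,"dy":10,"dz":-10,"yaw":0.096},{"hand":1,"dx":128,"dy":20,"dz":-10,"yaw":0.096},{"hand":1,"dx":128,"dy":25,"dz":-10,"yaw":0.096},{"hand":1,"dx":128,"dy":25,"dz":-10,"yaw":0.096},{"hand":1,"dx":128,"dy":25,"dz":-10,"yaw":0.096}]'
python3 - <<'E'
from h import *
from workcell import bot
o=bot.observe();print(o['position'],o['tool_rot'])
ci=bot.camera_info("wrist");np.save("w8.npy",ci,allow_pickle=True)
w=bot.grab_frame("wrist")[...,::-1]; cv2.imwrite("pics/w8.png",w)
cv2.imwrite("pics/w8c.png",cv2.resize(w[60:145,175:330],None,fx=5,fy=5,interpolation=cv2.INTER_CUBIC))
E
```

```text
clock: 13.87
position: [0.4533, -0.2503, 0.2003]
tool_rot: [-1.572, 0.001, -1.558]
force: [0.5, -0.0, -1.7]
grip_width: 0.0227
[ 0.45327216 -0.25028516  0.20030128] [-1.57186982e+00  5.84746096e-04 -1.55784295e+00]
```

View pics/w8c.png

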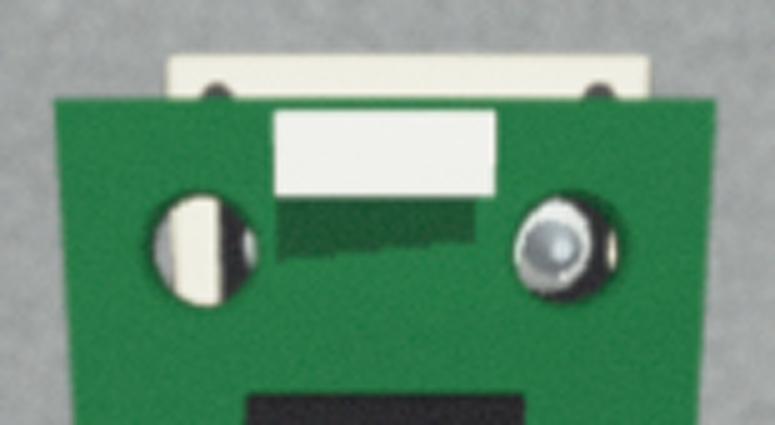

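View pics/w8.png

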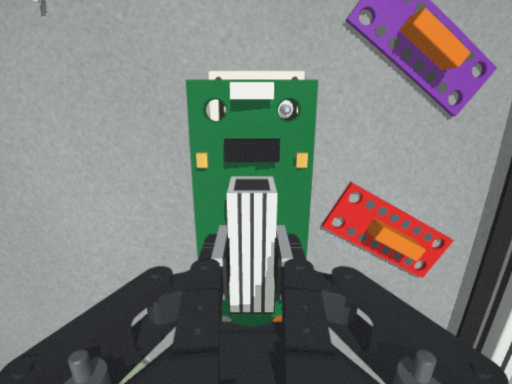

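Run:
```python
from h import *
ci=np.load("w8.npy",allow_pickle=True).item()
def c(p): return (np.array(p,float)+.5)/5-.5+[175,60]
print("tip R",onz(ci,c([(562,248)]),.140)); print("car",onz(ci,c([(167,56),(650,56)]),.012))
for z in (.186,.1885,.191): print(z,"cor",onz(ci,c([(54,99),(716,100)]),z).round(4),"hole",onz(ci,c([(204,249),(567,248)]),z-.002).round(4))
```

```text
tip R [[ 0.52324228 -0.27334209  0.14      ]]
car [[ 0.55914394 -0.19887396  0.012     ]
 [ 0.56065932 -0.30671054  0.012     ]]
0.186 cor [[ 0.5397 -0.2128  0.186 ]
 [ 0.5406 -0.2834  0.186 ]] hole [[ 0.5242 -0.2283  0.184 ]
 [ 0.5248 -0.2685  0.184 ]]
0.1885 cor [[ 0.5396 -0.2134  0.1885]
 [ 0.5404 -0.2829  0.1885]] hole [[ 0.5243 -0.2286  0.1865]
 [ 0.5249 -0.2682  0.1865]]
0.191 cor [[ 0.5394 -0.214   0.191 ]
 [ 0.5402 -0.2823  0.191 ]] hole [[ 0.5244 -0.2289  0.189 ]
 [ 0.525  -0.2679  0.189 ]]
```

```bash
python3 -m crank '[{"hand":1,"dx":2.5,"dy":8,"dz":-0.8,"yaw":0.001},{"hand":1,"dx":4.9,"dy":18,"dz":-1.6,"yaw":0.002},{"hand":1,"dx":4.9,"dy":27,"dz":-1.6,"yaw":0.002},{"hand":1,"dx":4.9,"dy":31,"dz":-1.6,"yaw":0.002},{"hand":1,"dx":4.9,"dy":31,"dz":-1.6,"yaw":0.002},{"hand":1,"dx":4.9,"dy":31,"dz":-1.6,"yaw":0.002},{"hand":1,"dx":4.9,"dy":31,"dz":-1.6,"yaw":0.002}]'
python3 - <<'E'
from h import *
from workcell import bot
o=bot.observe();print(o['position'],o['tool_rot'])
ci=bot.camera_info("wrist");np.save("w9.npy",ci,allow_pickle=True)
w=bot.grab_frame("wrist")[...,::-1]; cv2.imwrite("pics/w9.png",w)
cv2.imwrite("pics/w9c.png",cv2.resize(w[60:145,175:330],None,fx=5,fy=5,interpolation=cv2.INTER_CUBIC))
s=bot.grab_frame("side")[...,::-1]
cv2.imwrite("pics/s9.png",cv2.resize(s[190:300,200:330],None,fx=5,fy=5,interpolation=cv2.INTER_CUBIC))
E
```

```text
clock: 14.5
position: [0.4519, -0.2564, 0.17]
tool_rot: [-1.571, -0.0, -1.561]
force: [-0.6, -0.5, -1.8]
grip_width: 0.0229
[ 0.45193661 -0.25642789  0.16998912] [-1.57057445e+00 -2.01525097e-04 -1.56114185e+00]
```

View pics/w9c.png

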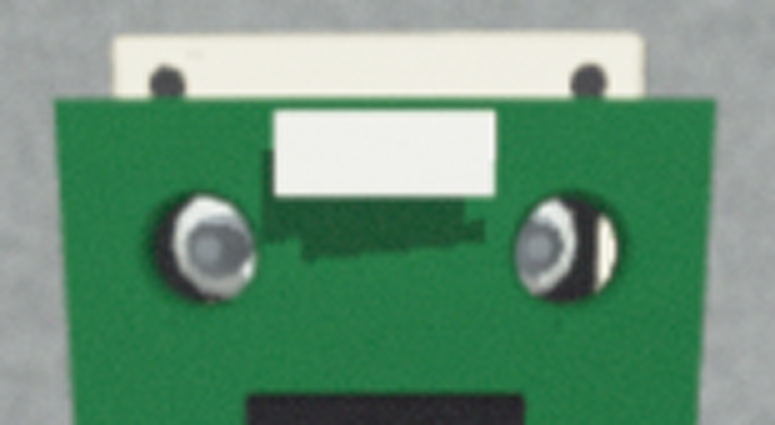

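View pics/s9.png

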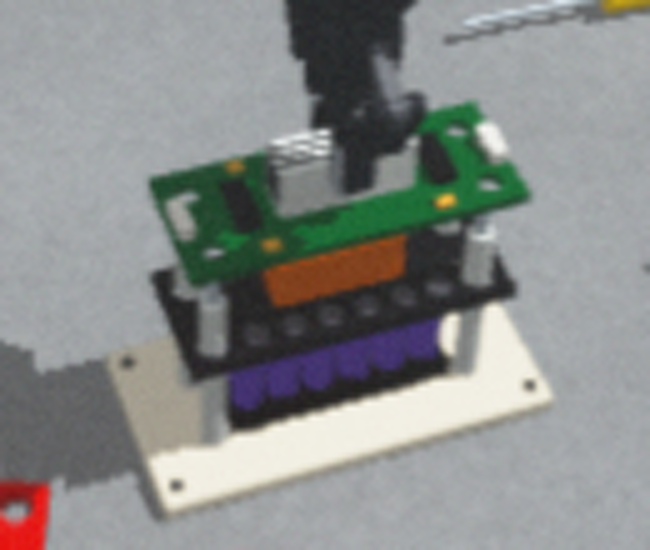

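Run:
```python
from h import *
ci=np.load("w9.npy",allow_pickle=True).item()
def c(p): return (np.array(p,float)+.5)/5-.5+[175,60]
print("tips",onz(ci,c([(208,247),(540,248)]),.140)); print("car",onz(ci,c([(113,36),(643,36)]),.012))
for z in (.1555,.158,.1605): print(z,"cor",onz(ci,c([(54,99),(716,100)]),z).round(4),"hole",onz(ci,c([(204,249),(567,248)]),z-.002).round(4))
```

```text
tips [[ 0.52261327 -0.23338622  0.14      ]
 [ 0.52289761 -0.27339368  0.14      ]]
car [[ 0.55928584 -0.19919371  0.012     ]
 [ 0.56034796 -0.306373    0.012     ]]
0.1555 cor [[ 0.5385 -0.2192  0.1555]
 [ 0.5391 -0.2899  0.1555]] hole [[ 0.5229 -0.2346  0.1535]
 [ 0.5234 -0.2749  0.1535]]
0.158 cor [[ 0.5383 -0.2198  0.158 ]
 [ 0.5389 -0.2894  0.158 ]] hole [[ 0.523  -0.2349  0.156 ]
 [ 0.5235 -0.2746  0.156 ]]
0.1605 cor [[ 0.5382 -0.2203  0.1605]
 [ 0.5388 -0.2888  0.1605]] hole [[ 0.5231 -0.2353  0.1585]
 [ 0.5236 -0.2743  0.1585]]
```

```bash
python3 -m crank '[{"hand":1,"dx":-1.4,"dy":3,"dz":-0.4,"yaw":0},{"hand":1,"dx":-1.4,"dy":7,"dz":-0.4,"yaw":0},{"hand":1,"dx":-1.4,"dy":9,"dz":-0.4,"yaw":0},{"hand":1,"dx":-1.4,"dy":9,"dz":-0.4,"yaw":0},{"hand":1,"dx":-1.4,"dy":9,"dz":-0.4,"yaw":0},{"hand":1,"dx":-1.4,"dy":9,"dz":-0.4,"yaw":0}]'
python3 - <<'E'
from h import *
from workcell import bot
o=bot.observe();print(o['position'],o['tool_rot'])
ci=bot.camera_info("wrist");np.save("w10.npy",ci,allow_pickle=True)
w=bot.grab_frame("wrist")[...,::-1]; cv2.imwrite("pics/w10.png",w)
cv2.imwrite("pics/w10c.png",cv2.resize(w[60:145,175:330],None,fx=5,fy=5,interpolation=cv2.INTER_CUBIC))
s=bot.grab_frame("side")[...,::-1]
cv2.imwrite("pics/s10.png",cv2.resize(s[190:300,200:330],None,fx=5,fy=5,interpolation=cv2.INTER_CUBIC))
E
```

```text
clock: 15.1
position: [0.4514, -0.255, 0.1608]
tool_rot: [-1.571, -0.0, -1.561]
force: [-0.1, -0.2, -1.7]
grip_width: 0.0226
[ 0.45140553 -0.2549721   0.16084773] [-1.57082047e+00 -7.74082101e-05 -1.56109794e+00]
```

View pics/w10c.png

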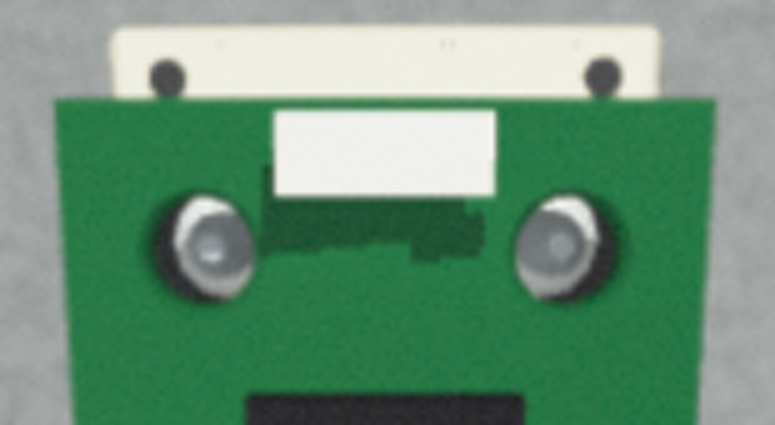

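View pics/s10.png

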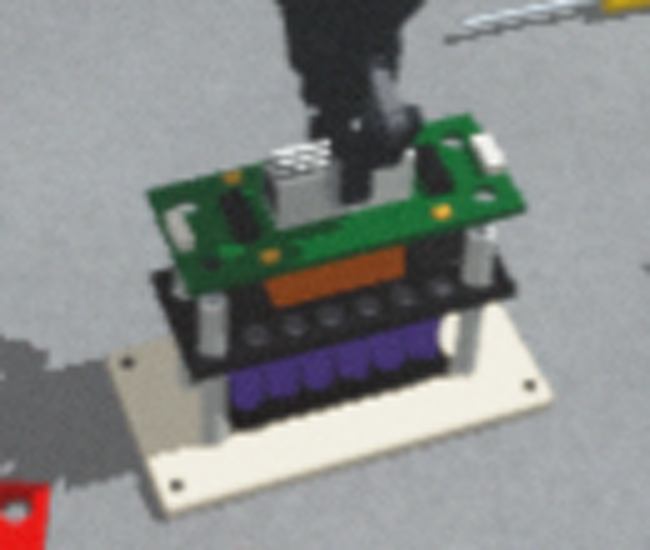

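Pins and holes are now symmetric in the picture: tips (211,247) and (560,247) against holes (204,249) and (567,248). Lowering.

```bash
python3 -m crank '[{"hand":1,"dx":0,"dy":3,"dz":0,"yaw":0},{"hand":1,"dx":0,"dy":6,"dz":0,"yaw":0},{"hand":1,"dx":0,"dy":9,"dz":0,"yaw":0},{"hand":1,"dx":0,"dy":12,"dz":0,"yaw":0},{"hand":1,"dx":0,"dy":12,"dz":0,"yaw":0}]'
```

```text
clock: 15.62
position: [0.4511, -0.2548, 0.1482]
tool_rot: [-1.572, 0.0, -1.561]
force: [-1.0, -0.2, -2.1]
grip_width: 0.0226
```

```bash
python3 -m crank '[{"hand":1,"dx":0,"dy":2,"dz":0,"yaw":0},{"hand":1,"dx":0,"dy":4,"dz":0,"yaw":0},{"hand":1,"dx":0,"dy":6,"dz":0,"yaw":0},{"hand":1,"dx":0,"dy":6.5,"dz":0,"yaw":0},{"hand":1,"dx":0,"dy":6.5,"dz":0,"yaw":0}]'
```

```text
clock: 16.03
position: [0.4513, -0.2549, 0.1422]
tool_rot: [-1.571, 0.0, -1.561]
force: [-0.1, -0.5, -1.3]
grip_width: 0.0227
```

```bash
python3 -m crank '[{"hand":1,"dx":0,"dy":1,"dz":0,"yaw":0},{"hand":1,"dx":0,"dy":2,"dz":0,"yaw":0},{"hand":1,"dx":0,"dy":2,"dz":0,"yaw":0},{"hand":1,"dx":0,"dy":2,"dz":0,"yaw":0}]'
```

```text
clock: 16.37
position: [0.4514, -0.2549, 0.1403]
tool_rot: [-1.571, 0.0, -1.561]
force: [-0.3, 0.2, -1.9]
grip_width: 0.0229
```

```bash
python3 -m crank '[{"hand":1,"dx":0,"dy":0.5,"dz":0,"yaw":0},{"hand":1,"dx":0,"dy":1,"dz":0,"yaw":0},{"hand":1,"dx":0,"dy":1,"dz":0,"yaw":0}]'
```

```text
clock: 16.62
position: [0.4515, -0.255, 0.1394]
tool_rot: [-1.571, -0.0, -1.561]
force: [-0.3, -0.7, 0.2]
grip_width: 0.0224
```

```bash
python3 -m crank '[{"hand":1,"dx":0,"dy":0.5,"dz":0,"yaw":0},{"hand":1,"dx":0,"dy":1,"dz":0,"yaw":0},{"hand":1,"dx":0,"dy":1,"dz":0,"yaw":0}]'
python3 - <<'E'
from h import *
from workcell import bot
s=bot.grab_frame("side")[...,::-1]
cv2.imwrite("pics/s11.png",cv2.resize(s[190:300,200:330],None,fx=5,fy=5,interpolation=cv2.INTER_CUBIC))
E
```

```text
clock: 16.87
position: [0.4516, -0.2551, 0.1389]
tool_rot: [-1.57, 0.0, -1.561]
force: [-2.0, 3.6, 15.8]
grip_width: 0.0226
```

View pics/s11.png

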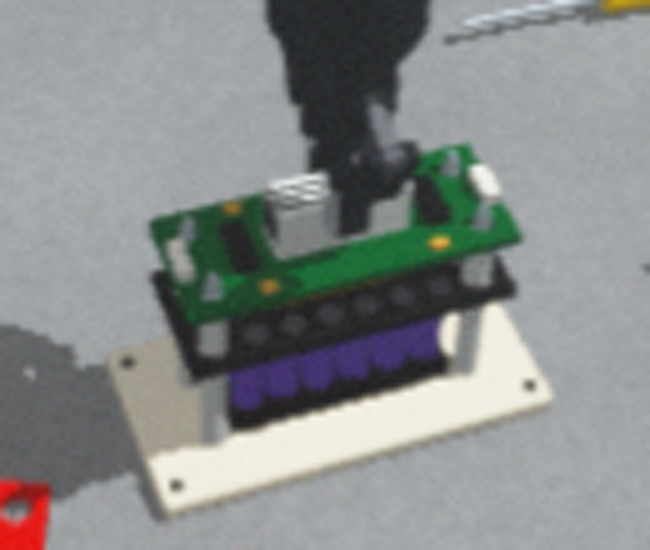

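The pins stand through the board and there is firm contact at TCP 0.139, so the underside is at about 122 mm. I'll release and retreat.

```bash
python3 -m crank '[{"hand":1,"dx":0,"dy":-0.8,"dz":0,"yaw":0},{"hand":0.4,"dx":0,"dy":-0.8,"dz":0,"yaw":0},{"hand":0,"dx":0,"dy":-0.8,"dz":0,"yaw":0},{"hand":0,"dx":0,"dy":-0.8,"dz":0,"yaw":0},{"hand":0,"dx":0,"dy":-0.8,"dz":0,"yaw":0},{"hand":0,"dx":0,"dy":-5,"dz":0,"yaw":0},{"hand":0,"dx":0,"dy":-20,"dz":0,"yaw":0},{"hand":0,"dx":0,"dy":-50,"dz":0,"yaw":0},{"hand":0,"dx":0,"dy":-85,"dz":0,"yaw":0},{"hand":0,"dx":0,"dy":-110,"dz":0,"yaw":0},{"hand":0,"dx":0,"dy":-120,"dz":0,"yaw":0},{"hand":0,"dx":0,"dy":-120,"dz":0,"yaw":0}]'
python3 - <<'E'
from h import *
from workcell import bot
ci=bot.camera_info("wrist");np.save("w12.npy",ci,allow_pickle=True)
w=bot.grab_frame("wrist")[...,::-1]; cv2.imwrite("pics/w12.png",cv2.resize(w,(768,576),interpolation=cv2.INTER_CUBIC))
s=bot.grab_frame("side")[...,::-1]; cv2.imwrite("pics/s12full.png",s)
cv2.imwrite("pics/s12.png",cv2.resize(s[190:300,200:330],None,fx=5,fy=5,interpolation=cv2.INTER_CUBIC))
E
```

```text
clock: 17.92
position: [0.4522, -0.2553, 0.2604]
tool_rot: [-1.567, -0.001, -1.561]
force: [-0.4, 1.6, -0.6]
grip_width: 0.0854
```

View pics/w12.png

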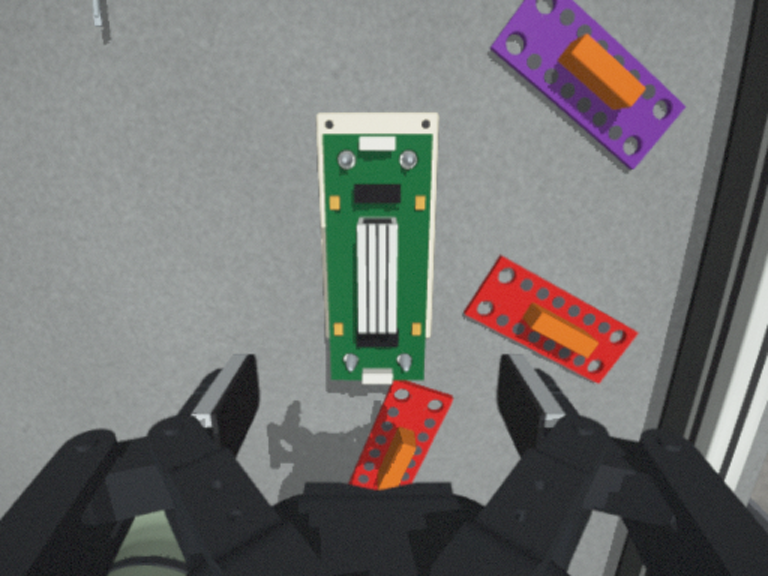

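View pics/s12.png

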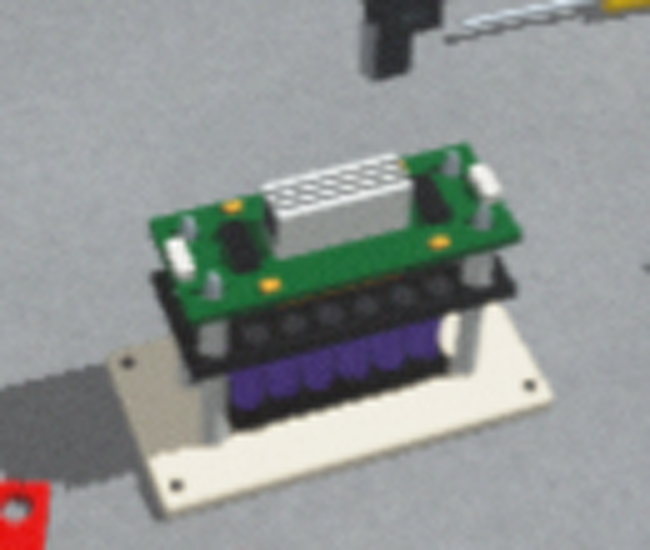

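View pics/s12full.png

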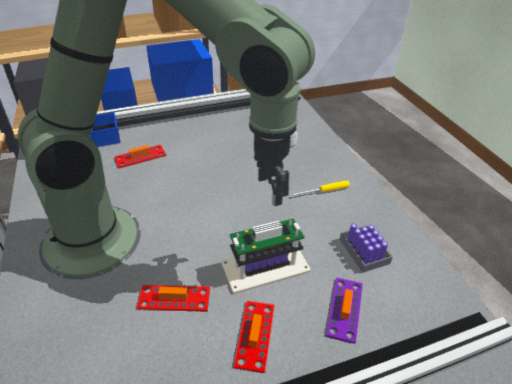

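Both plates sit on the posts and the gripper is clear. One numeric check of the board's height and tilt before handing in.

Run:
```python
from h import *
ci=np.load("w12.npy",allow_pickle=True).item()
f=lambda p:(np.array(p,float)+.5)/1.5-.5
uv=f([(322.5,134.5),(433,134.5),(332,380),(425,380)])
p,e=fit([(ci,rect(.088,.035,.128),uv)],[.45,-.254,0]);print(p,e.T)
# free height + tilt
M=np.array(rect(.088,.035,.006))
K=np.array([[ci['fx'],0,ci['cx']],[0,ci['fy'],ci['cy']],[0,0,1]])
ok,r,t=cv2.solvePnP(M,uv,K,ci['dist'])
R=cv2.Rodrigues(ci['rvec'])[0];print((R.T@(t[:,0]-ci['tvec'])).round(4),(R.T@cv2.Rodrigues(r)[0]).round(3)[:,2])
```

```text
[ 0.44998329 -0.25463532  0.0134013 ] [[-0.2  0.3  0.1 -0.1]
 [-0.1 -0.4  0.4  0.3]]
[ 0.4498 -0.2546  0.1207] [0.005 0.004 1.   ]
```

The measured height is 0.1207 m, the tilt about 0.006 rad, and the centre lies within 1 mm of the module. Handing in.

```bash
python3 -c "
from workcell import bot
o=bot.observe();print(o['clock'],o['force']);print(bot.job_done())"
```

```text
18.0167 [-0.13741493 -0.60756701  0.08107115]
the job is handed in; nothing more can be done
None
```

I lowered the black retainer over the four posts until it lay on the cells. Then I lowered the green board onto the shoulders, released it, and handed the job in at 18.0 s of the 72 s allowed.

**Retainer:** contact came at TCP height 0.0955 m, which puts its underside at 80 mm. The pictures after release show all four posts through it and the plate flat.

**Board:** a fit to its corners after release gave the origin at 0.1207 m (target 0.122 ± 0.003). It was about 1 mm off the module's centre, tilted about 0.006 rad, with its long side within about 0.01 rad of the module's. All four pins show through it.

**Bystanders and forces:** I did not approach the spare cells, the screwdriver or the jar. The spares and screwdriver look unmoved in the last side picture; the jar is mostly hidden behind the arm there. The highest force I read was about 32 N at the wrist, from pressing the retainer onto the cells. The gripper was clear of everything at hand-in.

No check failed. The height estimates from contact and from the camera differed by only 1–2 mm, which is within the calibration error.

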